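# Lean the round-topped former on the drying rack

### The arm

A 7-joint arm with a two-finger parallel gripper is mounted at the origin on the work surface. World frame = base frame: x ahead of the robot, y to its left, z up, the work surface at z = 0. Lengths are in m, angles in rad, forces in N, time in s.
With the tool pointing down it reaches from about 0.35 to 0.9 m from the base axis. Payload 8.1 kg.
Tool frame: the origin (TCP) lies at the very end of the fingers, on their centre line; the grasp point (between the pads) lies 19 mm behind it (arm.grip_depth is the distance from the TCP to the grasp point, in m); x points along the fingers, z is the direction in which the jaws open and shut, and the axes are right-handed (so a half turn about x gives the same grasp; the last joint's range is limited). The gripper opens to 92 mm and grips with 3 to 60 N. Pads are 19 mm wide; open, the fingers measure 130 mm over their backs; the gripper's body (75 mm by 190 mm) begins 47 mm behind the grasp point.
Start: joints at [-1.332, 0.434, 0.025, 1.573, -0.012, 1.134, -0.075], TCP at [0.21, 0.589, 0.227] pointing down, gripper open.
Joint ranges: [-2.62, 2.62], [-0.44, 2.09], [-1.27, 1.32], [0.08, 2.57], [-1.32, 4.46], [0.12, 2], [-2.74, 2.74]. Speed limits (rad/s): [2.22, 2.22, 3.01, 3.01, 3.14, 3.14, 3.14].

### API

Orientations are given as a rotation vector (axis times angle).
In Python, from cell import status, cams, arm gives the robot as it stands. The module is installed in compiled form; this text tells all that it offers.
- The arm moves only by the tool step_arm, never from a script. Its argument "rows" is a list of rows, each a list of 7 numbers: the gripper command: -1 is fully open, 1 is shut, values between are in proportion, then the shift along the tool's x, y, z as a fraction of full scale, then the turn, a rotation vector about the tool's x, y, z as a fraction of full scale. In form: [[grip, x, y, z, rx, ry, rz], ...]. A call has 1 to 12 rows; each row is the pose to reach, as a shift and turn from the pose commanded when the call began, along the tool's axes at that moment; what a row does not reach only later rows make up. Full scale, the value 1, is 80 cm for a shift and 60 degrees for a turn. A row lasts 1/12 s, in which the tool goes at most 41.7 mm and 7.16 degrees, less where a joint would pass 70% of its speed; a pose out of reach is approached as far as the arm can. A call with a number of a shift or a turn outside -1 to 1 is refused whole. A call with a gripper value outside its range is refused whole. The fingers move at their own pace and stop on an object; "newtons" is the grip in N (left out, the last holds). Time passes only in rows, so rows that repeat a pose let the fingers close. It gives the time, the measured TCP pose, the force and the opening at its end, in the units of the state.
- status.observe(): the state, without advancing time (a new reading comes with each control period).
- cams.get_image(name): name is "side" or "top" or "wrist"; returns a dict with "pixels" (420x560x3 uint8, red, green, blue), "range_z" (420x560 float32, m along the optical axis (not along the pixel's ray), 0 where there is no reading), "camera_matrix" (3x3 intrinsics, pixels), "distortion" ([k1, k2, p1, p2, k3] as OpenCV has them; the pictures are not rectified), "eye" and "attitude" of the camera in the world; the wrist camera has in their place "tool_from_camera" (4x4, takes a point from camera to tool coordinates, whose origin is the TCP and whose axes are the tool frame's). Camera axes: x right, y down, z forward; pixel columns grow to the right and rows downward; lengths in m; the calibration is good to about 2 mm. A picture is of the moment at which its call begins: read the wrist's pose just before it.
- arm.sign_off(): hands the job in, once; it reports no verdict.
The state is a dict: "clock": time; "joints": joint angles; "dq": joint speeds; "joint_efforts": joint torques, N m; "position": TCP position; "ee_rot": TCP orientation; "force": force on the tool from outside, world axes, zero at the start; "ft_torque": the same for the moment, N m; "width": opening from 0.0 (shut) to 1.0 (fully open).
Only numpy, scipy, OpenCV 4.12 (cv2) and the standard library are available. Lean on these libraries where they do the work, as an engineer would, in place of code of your own. Each camera call takes 0.05 s, during which the arm holds its last target.

### The job

The round-topped plywood former has just been sealed: take it out of the slotted holder and lean it on the drying rack, centred across the two slanted posts, with its straight foot on the rack's base close against the foot of the posts, so that it rests back flat on them at their slant of about 20 degrees and stays there without sliding. Leave the other two boards, the pointed one and the square-cornered one, standing in the holder.

Things in the scene. Friction and masses are not known exactly. Their poses are not given: they have to be found in the camera images.
- former_center (a point): Middle of the former: plywood board 12 thick, 100 wide, 150 mm high, about 0.12 kg, its top edge a half circle; faces alike. It stands on edge in a slotted holder (slot floor 12, rails up to 37 mm above the table, slot 15 wide; lifts straight out). Point: 75 mm above the foot, mid-thickness. Axes: x across thickness, y along width, z up to the round top.
- rack_seat (a point): Fixed rack: base 18 mm thick; two 16 mm square posts, 48 mm clear between, slant 20 deg towards -x, faces 90 mm long. No lip; base plain for 80 mm in front. Point: on top of the base, midway between posts, where their front faces meet it. Axes: x level, out of the front (away from robot), y along width, z up. A board flat on the posts has its middle at x -20, z +72 mm.
- gable_center (a point): Middle of a board to leave alone: same size and wood as the former but its top is a roof-like point. In the same holder, one of three places in a row 115 mm apart. Point 75 mm above its foot; axes as the former's.
- square_center (a point): Middle of a board to leave alone: same size and wood as the former but a plain rectangle with square top corners. In the same holder, one of three places in a row 115 mm apart. Point 75 mm above its foot; axes as the former's.
Things that resemble listed ones, but are neither listed nor needed, are in the scene too. Leave any blue or turquoise look-alike of the part that bears gable_center alone.

How it is judged:
By the outcome, as a careful person would: the job done as asked, in the order asked, and still so for the second after the job is handed in, with the robot touching nothing.
It also fails if it takes over 38 s, if anything falls off the work surface, if the arm or the gripper's body presses on something with over 40 N, if the wrist force passes 120 N, or if a joint passes its speed limit or range.

## Working session

There is one attempt and no reset: what is moved stays moved. The work goes in short steps, Python scripts to look and compute and a tool call to move; the robot and the scene stay as the last step left them, time stands still between calls to the robot, and variables do not carry over. Pictures are saved under pics/ and viewed, and the job is handed in when it is done.

Besides the shell and the picture viewer there is one more tool, called after "Emit:" as name(argument=value, ...), one argument or row to a line, values as JSON. step_arm: Moves the arm, as the interface text tells. Its arguments: {"type":"object","properties":{"rows":{"type":"array","items":{"type":"array","items":{"type":"number"}}},"newtons":{"type":"number"}},"required":["rows"]}

```bash
mkdir -p pics; cat > h.py <<'E'
import numpy as np,cv2,pickle
from scipy.spatial.transform import Rotation as R
def grab(n,tag):
    from cell import status,cams
    s=status.observe(); d=dict(cams.get_image(n)); d['s']=s
    pickle.dump(d,open(f'{tag}.pkl','wb')); cv2.imwrite(f'pics/{tag}.png',d['pixels'][:,:,::-1]); return d
def load(t): return pickle.load(open(t+'.pkl','rb'))
def pose(d):
    if 'tool_from_camera' in d:
        T=np.eye(4);T[:3,:3]=R.from_rotvec(d['s']['ee_rot']).as_matrix();T[:3,3]=d['s']['position']
        T=T@np.array(d['tool_from_camera']);return T[:3,:3],T[:3,3]
    A=np.array(d['attitude']); 
    M=A if A.shape==(3,3) else R.from_rotvec(A).as_matrix()
    return M,np.array(d['eye'])
def cloud(d):
    h,w=d['range_z'].shape
    u,v=np.meshgrid(np.arange(w),np.arange(h))
    p=cv2.undistortPoints(np.stack([u,v],-1).reshape(-1,1,2).astype(np.float64),np.array(d['camera_matrix'],float),np.array(d['distortion'],float)).reshape(h,w,2)
    z=d['range_z']; P=np.dstack([p*z[...,None],z]); M,t=pose(d); W=P@M.T+t; W[z==0]=np.nan; return W
E
python3 - <<'E'
from h import *
for n in ['side','top','wrist']:
    d=grab(n,n+'0'); print(n,d.get('eye'),d.get('attitude'),d['camera_matrix'])
print(d['s'])
E
```

```text
side [ 0.23586715 -0.73331946  0.7841719 ] [-2.3452301   0.41240648 -0.15214339] [[404.41781822   0.         270.87158332]
 [  0.         404.41781822 207.97687543]
 [  0.           0.           1.        ]]
top [ 0.28716846 -0.08881513  1.37089952] [-2.13674904  2.18570659 -0.11807898] [[500.55246958   0.         273.871069  ]
 [  0.         500.55246958 208.08618554]
 [  0.           0.           1.        ]]
wrist None None [[295.99096397   0.         282.68392605]
 [  0.         295.99096397 211.46737275]
 [  0.           0.           1.        ]]
{'clock': 0.1, 'joints': array([-1.33159696,  0.43513852,  0.02494357,  1.57399939, -0.01163153,
        1.1340313 , -0.07508048]), 'dq': array([ 0.00123647, -0.00185677,  0.00159583, -0.0019281 ,  0.00091611,
       -0.00038021,  0.00085874]), 'joint_efforts': array([ 3.54199605e-03, -6.69113803e+01,  9.88173634e-01, -3.15144110e+01,
       -6.04801322e-02,  3.74361465e-02,  4.71496719e-05]), 'position': array([0.20935618, 0.58839484, 0.22603489]), 'ee_rot': array([-0.95470249,  1.35289188,  0.95321932]), 'force': array([-0.27788761,  0.23914155,  0.15626711]), 'ft_torque': array([-0.03934072,  0.00647277, -0.00184066]), 'width': 0.9996150851869259}
```

View pics/side0.png

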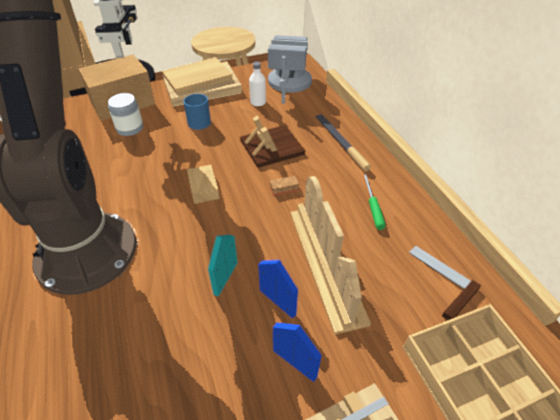

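View pics/top0.png

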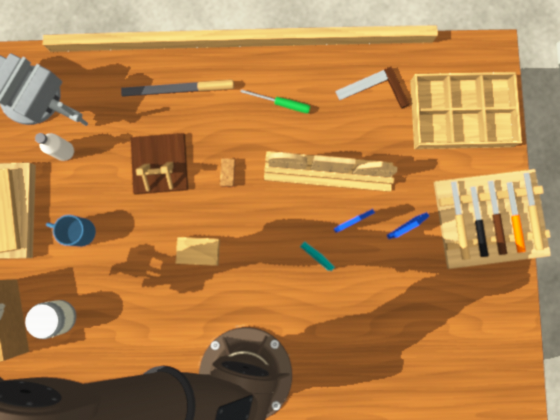

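View pics/wrist0.png

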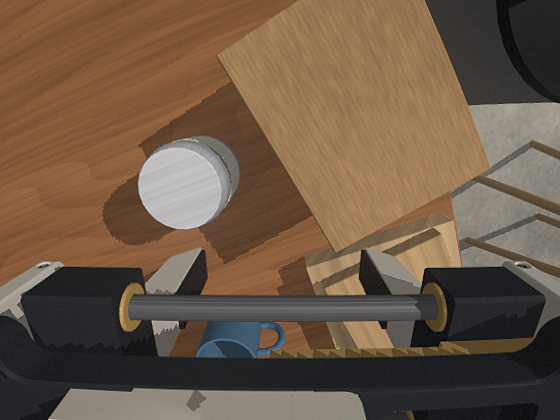

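The side view shows the holder with three wooden boards at about (315,195)–(350,290), the dark rack at (272,145), and blue and turquoise look-alikes at (222,265), (278,288) and (297,350). I'll zoom in on the holder and rack.

```bash
python3 - <<'E'
from h import *
a=load('side0')['pixels'][:,:,::-1]
cv2.imwrite('pics/side0h.png',cv2.resize(a[165:335,225:385],None,fx=3.5,fy=3.5,interpolation=cv2.INTER_CUBIC))
b=load('top0')['pixels'][:,:,::-1]
cv2.imwrite('pics/top0h.png',cv2.resize(b[120:210,120:410],None,fx=2.7,fy=2.7,interpolation=cv2.INTER_CUBIC))
W=cloud(load('top0'));
for u,v in [(330,170),(280,160),(320,165),(375,168),(330,181),(140,150),(180,180),(150,180),(178,190),(228,170),(197,250),(300,30)]: print(u,v,W[v,u].round(3))
W=cloud(load('side0'));
for u,v in [(315,190),(328,230),(350,280),(310,270),(318,215),(270,150),(400,200)]: print(u,v,W[v,u].round(3))
E
```

```text
330 170 [ 0.534 -0.237  0.063]
280 160 [ 0.55  -0.104  0.127]
320 165 [ 0.539 -0.206  0.111]
375 168 [ 0.523 -0.341  0.136]
330 181 [ 0.514 -0.242  0.008]
140 150 [0.611 0.281 0.018]
180 180 [0.523 0.169 0.023]
150 180 [0.527 0.254 0.016]
178 190 [0.496 0.175 0.021]
228 170 [0.548 0.038 0.025]
197 250 [0.331 0.123 0.029]
300 30 [ 0.933 -0.169  0.05 ]
315 190 [ 0.546 -0.143  0.155]
328 230 [ 0.535 -0.24   0.127]
350 280 [ 0.521 -0.37   0.127]
310 270 [ 0.5   -0.243  0.001]
318 215 [ 0.545 -0.171  0.1  ]
270 150 [0.558 0.197 0.016]
400 200 [ 0.828 -0.112 -0.004]
```

View pics/side0h.png

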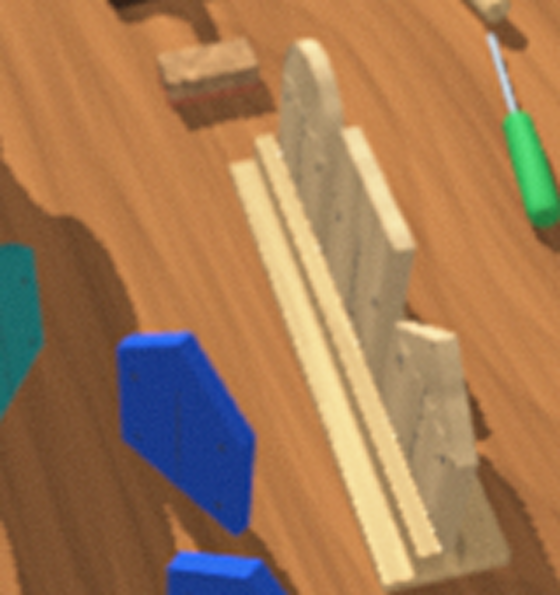

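View pics/top0h.png

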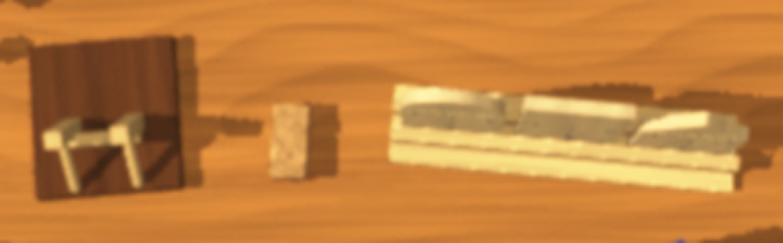

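The boards from left to right are round-topped at side (313,190), square at (335,230) and pointed at (347,280). The round one, at the +y end, is the former. Blue and turquoise pointed look-alikes, unlike wood, are ruled out. Next I'll measure with the clouds.

```bash
python3 - <<'E'
from h import *
for n in ['top0','side0']:
    W=cloud(load(n)).reshape(-1,3); W=W[~np.isnan(W).any(1)]
    B=W[(W[:,0]>.48)&(W[:,0]<.6)&(W[:,1]>-.45)&(W[:,1]<-.05)]
    t=B[B[:,2]>.06]
    print(n,len(t)); 
    l=np.polyfit(t[:,1],t[:,0],1); print('x=a*y+b',l, 'resid',np.std(t[:,0]-np.polyval(l,t[:,1])))
    for y in np.arange(-.44,-.05,.01):
        q=B[(abs(B[:,1]-y)<.005)&(B[:,2]>.045)]
        if len(q)>3: print(round(y,3),len(q),'zmax',q[:,2].max().round(3),'x',np.percentile(q[:,0],[5,50,95]).round(4))
    R_=W[(W[:,0]>.46)&(W[:,0]<.66)&(W[:,1]>.12)&(W[:,1]<.32)&(W[:,2]>.03)]
    print('rack',len(R_))
    for z in np.arange(.03,.12,.01):
        q=R_[abs(R_[:,2]-z)<.005]
        if len(q)>2: print(round(z,3),len(q),q.min(0).round(3),q.max(0).round(3))
    R_=W[(W[:,0]>.4)&(W[:,0]<.7)&(W[:,1]>.1)&(W[:,1]<.34)&(abs(W[:,2]-.018)<.006)]
    print('base',np.percentile(R_,[2,98],axis=0), cv2.minAreaRect(R_[:,:2].astype(np.float32)*1000))
E
```

```text
top0 1451
x=a*y+b [0.11334026 0.56390673] resid 0.003859049071921769
-0.4 20 zmax 0.121 x [0.5155 0.5169 0.5283]
-0.39 36 zmax 0.13 x [0.5158 0.5174 0.5277]
-0.38 40 zmax 0.139 x [0.5173 0.5185 0.528 ]
-0.37 46 zmax 0.151 x [0.5183 0.5197 0.5302]
-0.36 48 zmax 0.157 x [0.5194 0.5208 0.5292]
-0.35 58 zmax 0.167 x [0.5208 0.522  0.5333]
-0.34 54 zmax 0.158 x [0.522  0.5232 0.533 ]
-0.33 54 zmax 0.151 x [0.5231 0.5241 0.534 ]
-0.32 51 zmax 0.139 x [0.524  0.5258 0.5356]
-0.31 43 zmax 0.131 x [0.5251 0.5268 0.5358]
-0.3 38 zmax 0.119 x [0.5265 0.5306 0.5384]
-0.28 58 zmax 0.169 x [0.5288 0.5303 0.541 ]
-0.27 59 zmax 0.166 x [0.5298 0.5314 0.5411]
-0.26 55 zmax 0.167 x [0.5311 0.5323 0.5417]
-0.25 59 zmax 0.167 x [0.5322 0.5338 0.5436]
-0.24 54 zmax 0.168 x [0.5334 0.5346 0.5442]
-0.23 58 zmax 0.168 x [0.5344 0.5357 0.5462]
-0.22 56 zmax 0.168 x [0.5357 0.5371 0.5473]
-0.21 56 zmax 0.167 x [0.537  0.5382 0.5481]
-0.2 55 zmax 0.166 x [0.538  0.5395 0.551 ]
-0.19 64 zmax 0.168 x [0.5394 0.5405 0.5506]
-0.17 27 zmax 0.138 x [0.5413 0.5429 0.5528]
-0.16 47 zmax 0.154 x [0.5424 0.5439 0.5529]

[... 2454 characters left out ...]
 46 zmax 0.149 x [0.5514 0.5522 0.5534]
-0.08 37 zmax 0.14 x [0.5521 0.5532 0.5542]
-0.07 6 zmax 0.103 x [0.5533 0.5539 0.5543]
rack 376
0.03 27 [0.504 0.185 0.03 ] [0.568 0.261 0.035]
0.04 87 [0.506 0.186 0.035] [0.565 0.262 0.045]
0.05 64 [0.513 0.185 0.045] [0.564 0.265 0.055]
0.06 48 [0.528 0.185 0.055] [0.558 0.263 0.065]
0.07 34 [0.534 0.184 0.065] [0.556 0.256 0.075]
0.08 33 [0.532 0.184 0.076] [0.552 0.258 0.085]
0.09 38 [0.529 0.184 0.086] [0.549 0.261 0.095]
0.1 45 [0.525 0.185 0.095] [0.545 0.267 0.102]
base [[0.4946089  0.1521158  0.01267492]
 [0.65036579 0.29869266 0.01995139]] ((572.4828491210938, 228.43569946289062), (161.29342651367188, 157.58941650390625), 3.292147159576416)
```

```bash
cat >> h.py <<'E'
def tool(jaw_yaw,tilt=0):
    # tool x down (tilted so it points toward +jaw by tilt rad), z jaw axis at yaw
    c,s=np.cos(jaw_yaw),np.sin(jaw_yaw); j=np.array([c,s,0]);d=np.array([0,0,-1.])
    x=d*np.cos(tilt)+j*np.sin(tilt); z=j*np.cos(tilt)-d*np.sin(tilt); return np.stack([x,np.cross(z,x),z],1)
def delta(p0,R0,p1,R1):
    sh=R0.T@(np.array(p1)-p0)/.8; rv=R.from_matrix(R0.T@R1).as_rotvec()/np.radians(60)
    d=np.linalg.norm(p1-p0); 
    print('shift',sh.round(4),'turn',rv.round(4),'rows>=',round(max(d/.0417,np.linalg.norm(rv)*60/7.16),1))
def cur():
    from cell import status
    s=status.observe(); return s,np.array(s['position']),R.from_rotvec(s['ee_rot']).as_matrix()
E
python3 - <<'E'
from h import *
d=load('wrist0');print(np.array(d['tool_from_camera']).round(3))
s,p,M=cur();print(p,M.round(3),np.degrees(np.arctan2(M[1,2],M[0,2])))
for jy in [-6.4,173.6]:
    delta(p,M,np.array([.50,.227,.33]),tool(np.radians(jy)))
E
```

```text
[[-0.    -0.309  0.951 -0.157]
 [ 0.001 -0.951 -0.309  0.085]
 [ 1.     0.001  0.001  0.   ]
 [ 0.     0.     0.     1.   ]]
[0.20940381 0.58845429 0.22611835] [[-0.    -0.942  0.335]
 [-0.001  0.335  0.942]
 [-1.    -0.    -0.001]] 70.40976007604708
shift [-0.1294 -0.4937 -0.304 ] turn [ 1.2802e+00 -9.0000e-04  9.0000e-04] rows>= 11.4
shift [-0.1294 -0.4937 -0.304 ] turn [-1.7198e+00 -9.0000e-04 -1.0000e-03] rows>= 14.4
```

```bash
python3 - <<'E'
from h import *
s,p,M=cur()
delta(p,M,np.array([.56,.27,.35]),tool(np.radians(-5)))
delta(p,M,np.array([.45,.4,.35]),tool(np.radians(20)))
E
```

```text
shift [-0.1545 -0.5464 -0.2283] turn [ 1.2568e+00 -9.0000e-04  9.0000e-04] rows>= 11.7
shift [-0.1547 -0.3623 -0.1213] turn [ 8.402e-01 -1.100e-03  6.000e-04] rows>= 7.9
```

Emit:
step_arm(
  rows=[
    [-1,-0.15,-0.36,-0.12,0.84,0,0],
    [-1,-0.15,-0.36,-0.12,0.84,0,0],
    [-1,-0.15,-0.36,-0.12,0.84,0,0],
    [-1,-0.155,-0.546,-0.228,1,0,0],
    [-1,-0.155,-0.546,-0.228,1,0,0],
    [-1,-0.155,-0.546,-0.228,1,0,0],
    [-1,-0.155,-0.546,-0.228,1,0,0],
    [-1,-0.155,-0.546,-0.228,1,0,0],
    [-1,-0.155,-0.546,-0.228,1,0,0],
    [-1,-0.155,-0.546,-0.228,1,0,0],
    [-1,-0.155,-0.546,-0.228,1,0,0],
    [-1,-0.155,-0.546,-0.228,1,0,0],
  ],
)

```text
clock: 1.15
position: [0.5619, 0.2674, 0.3514]
ee_rot: [-0.142, 1.565, 0.14]
force: [0.4, 0.1, 0.6]
width: 1.004
```

```bash
python3 - <<'E'
from h import *
s,p,M=cur();print(s['clock'],p,s['joints'].round(2),np.abs(s['dq']).max())
delta(p,M,np.array([.56,.27,.35]),tool(np.radians(-5)))
grab('wrist','w1')
E
```

```text
1.15 [0.56193362 0.26738083 0.35142228] [-0.81  0.37  0.41  1.4  -0.15  1.4  -0.22] 0.6446278485092395
shift [ 0.0018  0.0037 -0.0018] turn [0.2548 0.0009 0.0007] rows>= 2.1
```

View pics/w1.png

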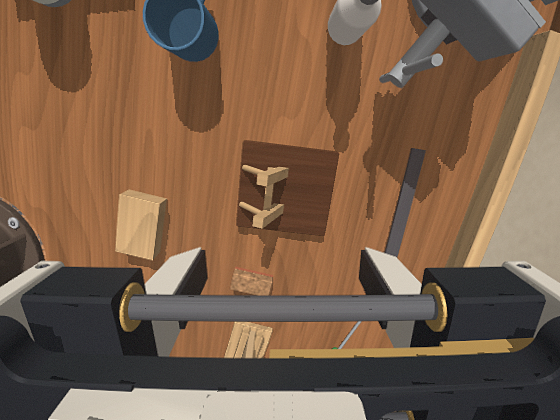

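The rack is at about (288,190) in the wrist view: plain base to the right (the +x front), posts leaning left. I'll settle and look closer.

Emit:
step_arm(
  rows=[
    [-1,0.1,0.004,0,0.255,0,0],
    [-1,0.1,0.004,0,0.255,0,0],
    [-1,0.1,0.004,0,0.255,0,0],
    [-1,0.1,0.004,0,0.255,0,0],
    [-1,0.1,0.004,0,0.255,0,0],
    [-1,0.1,0.004,0,0.255,0,0],
    [-1,0.1,0.004,0,0.255,0,0],
  ],
)

```text
clock: 1.78
position: [0.5603, 0.2742, 0.2731]
ee_rot: [0.067, 1.567, -0.064]
force: [0.4, -0.4, 0.4]
width: 1.002
```

```bash
python3 - <<'E'
from h import *
d=grab('wrist','w2');s=d['s'];print(s['clock'],s['position'],np.abs(s['dq']).max())
W=cloud(d)
img=d['pixels']
# base top mask by colour+height
dark=(img.max(2)<120)
for zlo,zhi in [(.013,.023)]:
    m=((W[...,2]>zlo)&(W[...,2]<zhi)&(W[...,0]>.45)&(W[...,0]<.7)&(W[...,1]>.12)&(W[...,1]<.34)).astype(np.uint8)
    m=cv2.morphologyEx(m,cv2.MORPH_OPEN,np.ones((3,3)))
    q=W[m>0]; print(len(q),q[:,2].mean(), q.min(0).round(4),q.max(0).round(4)); print(cv2.minAreaRect(q[:,:2].astype(np.float32)*1000))
q=W.reshape(-1,3); q=q[(q[:,0]>.45)&(q[:,0]<.66)&(q[:,1]>.14)&(q[:,1]<.32)&(q[:,2]>.026)]
for z in np.arange(.03,.115,.008):
    a=q[abs(q[:,2]-z)<.004]
    for lo,hi,n in [(.17,.227,'R'),(.227,.29,'L')]:
        b=a[(a[:,1]>lo)&(a[:,1]<hi)]
        if len(b)>3: print(n,z.round(3),len(b),b.min(0).round(4),b.max(0).round(4))
E
```

```text
1.7833 [0.56032996 0.27421455 0.27313082] 0.011978969497425735
8838 0.01732682787194598 [0.4891 0.1523 0.013 ] [0.6572 0.3103 0.023 ]
((573.22509765625, 230.8519744873047), (160.76756286621094, 150.9202117919922), 3.4201996326446533)
R 0.03 76 [0.5013 0.1902 0.026 ] [0.5723 0.207  0.034 ]
L 0.03 70 [0.4977 0.254  0.026 ] [0.5684 0.2705 0.034 ]
R 0.038 84 [0.5095 0.1908 0.034 ] [0.5692 0.2246 0.042 ]
L 0.038 87 [0.5047 0.2337 0.034 ] [0.5656 0.2704 0.0418]
R 0.046 219 [0.5164 0.1899 0.0421] [0.5662 0.2268 0.05  ]
L 0.046 181 [0.5124 0.2271 0.0421] [0.5626 0.2703 0.0497]
R 0.054 88 [0.5241 0.1904 0.0501] [0.5631 0.2069 0.0579]
L 0.054 75 [0.5199 0.2547 0.0502] [0.5598 0.2701 0.058 ]
R 0.062 65 [0.5315 0.1904 0.0582] [0.5602 0.2063 0.0659]
L 0.062 53 [0.5276 0.254  0.0582] [0.557  0.2699 0.0658]
R 0.07 63 [0.5381 0.19   0.0663] [0.5575 0.2062 0.074 ]
L 0.07 50 [0.5354 0.2542 0.0661] [0.5544 0.2699 0.0738]
R 0.078 60 [0.5357 0.1893 0.0742] [0.5544 0.2061 0.082 ]
L 0.078 55 [0.5323 0.2543 0.0741] [0.551  0.2697 0.0817]
R 0.086 63 [0.5325 0.1893 0.0821] [0.5517 0.2058 0.09  ]
L 0.086 63 [0.5291 0.2537 0.0821] [0.5485 0.2695 0.09  ]
R 0.094 112 [0.529  0.1886 0.0901] [0.5491 0.2059 0.098 ]
L 0.094 105 [0.5253 0.2527 0.09  ] [0.5455 0.2693 0.098 ]
R 0.102 115 [0.5325 0.1891 0.098 ] [0.5457 0.2055 0.1031]
L 0.102 144 [0.5265 0.2528 0.098 ] [0.5425 0.2693 0.1035]
```

View pics/w2.png

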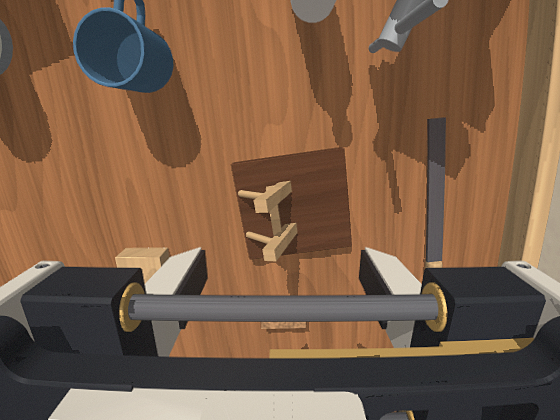

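Rack seat measures about (0.573, 0.229, 0.018), yaw +3.5°, slant tan 0.362 (matches 20°). Now over to the former.

```bash
python3 - <<'E'
from h import *
s,p,M=cur();delta(p,M,np.array([.5545,-.05,.27]),tool(np.radians(-6.4)))
E
```

```text
shift [ 0.0027 -0.4043  0.0268] turn [ 0.0267  0.0024 -0.0019] rows>= 7.8
```

Emit:
step_arm(
  rows=[
    [-1,0,-0.404,0.027,0.027,0.002,-0.002],
    [-1,0,-0.404,0.027,0.027,0.002,-0.002],
    [-1,0,-0.404,0.027,0.027,0.002,-0.002],
    [-1,0,-0.404,0.027,0.027,0.002,-0.002],
    [-1,0,-0.404,0.027,0.027,0.002,-0.002],
    [-1,0,-0.404,0.027,0.027,0.002,-0.002],
    [-1,0,-0.404,0.027,0.027,0.002,-0.002],
    [-1,0,-0.404,0.027,0.027,0.002,-0.002],
    [-1,0,-0.404,0.027,0.027,0.002,-0.002],
    [-1,0,-0.404,0.027,0.027,0.002,-0.002],
    [-1,0,-0.404,0.027,0.027,0.002,-0.002],
  ],
)

```text
clock: 2.75
position: [0.5537, -0.0496, 0.2715]
ee_rot: [0.088, 1.57, -0.09]
force: [0.2, 0.6, -0.2]
width: 1.003
```

```bash
python3 - <<'E'
from h import *
d=grab('wrist','w3');s=d['s'];print(s['clock'],s['position'],np.abs(s['dq']).max())
W=cloud(d).reshape(-1,3)
t=W[(W[:,0]>.5)&(W[:,0]<.6)&(W[:,1]>-.182)&(W[:,1]<-.05)&(W[:,2]>.05)&(W[:,2]<.18)]
print(len(t),t.min(0).round(4),t.max(0).round(4))
for y in np.arange(-.18,-.05,.01):
    q=t[abs(t[:,1]-y)<.005]
    if len(q)>3: print(y.round(3),len(q),q.min(0).round(4),q.max(0).round(4))
# arc fit
e=[]
for y in np.arange(-.165,-.075,.004):
    q=t[abs(t[:,1]-y)<.002]
    if len(q)>3: e.append((y,np.percentile(q[:,2],97)))
e=np.array(e)
A=np.c_[e,np.ones(len(e))]; c=np.linalg.lstsq(A,-(e**2).sum(1),rcond=None)[0]; print('arc centre',-c[:2]/2,np.sqrt((c[:2]**2).sum()/4-c[2]))
E
```

```text
2.75 [ 0.55369577 -0.04960625  0.27145043] 0.023450125423642002
1155 [ 0.5435 -0.1616  0.0502] [ 0.5657 -0.0725  0.1634]
-0.16 6 [ 0.5435 -0.1616  0.1326] [ 0.544  -0.1568  0.1363]
-0.15 43 [ 0.5442 -0.1547  0.1281] [ 0.5568 -0.1455  0.1567]
-0.14 83 [ 0.5454 -0.1447  0.124 ] [ 0.5577 -0.135   0.1605]
-0.13 92 [ 0.5465 -0.135   0.1203] [ 0.5587 -0.1251  0.1625]
-0.12 117 [ 0.5476 -0.125   0.1161] [ 0.5607 -0.1151  0.1634]
-0.11 132 [ 0.5487 -0.1149  0.1104] [ 0.5618 -0.1051  0.1621]
-0.1 144 [ 0.5499 -0.105   0.1104] [ 0.563  -0.095   0.1588]
-0.09 147 [ 0.551  -0.0949  0.1093] [ 0.5634 -0.085   0.1545]
-0.08 184 [ 0.5521 -0.0849  0.1103] [ 0.5656 -0.075   0.1443]
-0.07 207 [ 0.5532 -0.075   0.0502] [ 0.5657 -0.0725  0.1268]
arc centre [-0.12222402  0.11237581] 0.050115551728035126
```

View pics/w3.png

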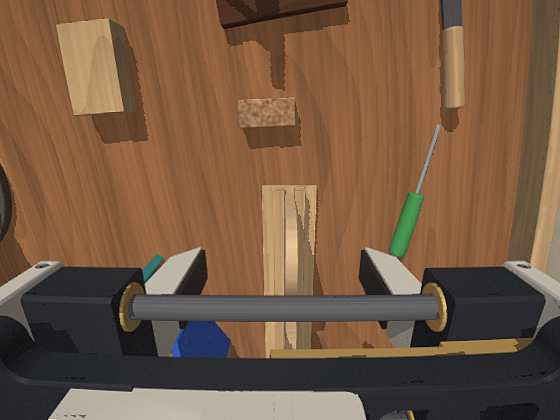

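The round-topped outline is confirmed: the arc fit gives radius 50.1 mm, centre y -0.122 and z 0.112, as it should be. The former's mid-thickness is at x 0.554.

```bash
python3 - <<'E'
from h import *
s,p,M=cur();T=tool(np.radians(-6.4))
delta(p,M,np.array([.554,-.122,.20]),T)
delta(p,M,np.array([.554,-.122,.112]),T)
E
```

```text
shift [ 0.0891 -0.0908  0.0107] turn [ 0.0002 -0.0013  0.0011] rows>= 2.4
shift [ 0.1991 -0.0906  0.0109] turn [ 0.0002 -0.0013  0.0011] rows>= 4.2
```

Emit:
step_arm(
  rows=[
    [-1,0.07,-0.091,0.011,0,-0.001,0.001],
    [-1,0.08,-0.091,0.011,0,-0.001,0.001],
    [-1,0.09,-0.091,0.011,0,-0.001,0.001],
    [-1,0.12,-0.091,0.011,0,-0.001,0.001],
    [-1,0.16,-0.091,0.011,0,-0.001,0.001],
    [-1,0.199,-0.091,0.011,0,-0.001,0.001],
    [-1,0.199,-0.091,0.011,0,-0.001,0.001],
    [-1,0.199,-0.091,0.011,0,-0.001,0.001],
    [-1,0.199,-0.091,0.011,0,-0.001,0.001],
    [-1,0.199,-0.091,0.011,0,-0.001,0.001],
  ],
)

```text
clock: 3.63
position: [0.555, -0.1236, 0.1137]
ee_rot: [0.088, 1.567, -0.089]
force: [-0.0, -0.2, -0.6]
width: 1.001
```

Emit:
step_arm(
  rows=[
    [0.5,0,0,0,0,0,0],
    [0.8,0,0,0,0,0,0],
    [1,0,0,0,0,0,0],
    [1,0,0,0,0,0,0],
    [1,0,0,0,0,0,0],
    [1,0,0,0,0,0,0],
    [1,0,0,0,0,0,0],
    [1,0,0,0,0,0,0],
    [1,0,0,0,0,0,0],
    [1,0,0,0,0,0,0],
  ],
  newtons=20,
)

```text
clock: 4.47
position: [0.5534, -0.1238, 0.1116]
ee_rot: [0.088, 1.57, -0.09]
force: [-0.5, -0.7, -0.0]
width: 0.327
```

```bash
python3 - <<'E'
from h import *
s,p,M=cur();print(s['clock'],p,s['width']*92,s['force']);d=grab('side','s1')
cv2.imwrite('pics/s1h.png',cv2.resize(d['pixels'][120:340,200:420,::-1],None,fx=2.5,fy=2.5))
E
```

```text
4.4667 [ 0.553402   -0.12382685  0.11159941] 30.0422150809538 [-0.46653004 -0.6766381  -0.04651313]
```

View pics/s1h.png

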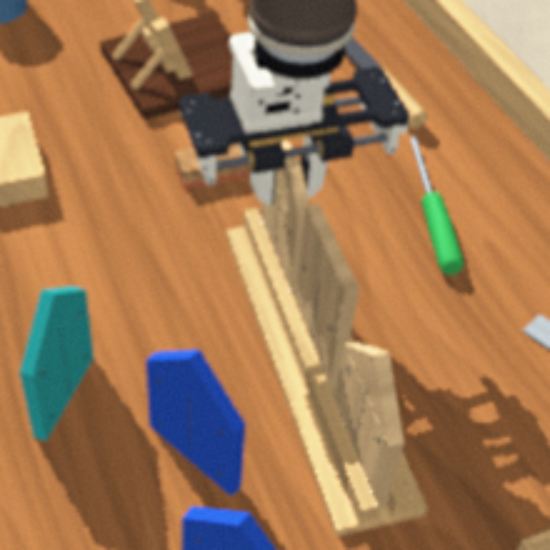

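Fingers straddle the former; they are still closing. Keep closing.

Emit:
step_arm(
  rows=[
    [1,0,0,0,0,0,0],
    [1,0,0,0,0,0,0],
    [1,0,0,0,0,0,0],
    [1,0,0,0,0,0,0],
    [1,0,0,0,0,0,0],
    [1,0,0,0,0,0,0],
  ],
  newtons=25,
)

```text
clock: 5.02
position: [0.5534, -0.1238, 0.1117]
ee_rot: [0.088, 1.57, -0.09]
force: [1.1, 0.4, -1.0]
width: 0.13
```

```bash
python3 - <<'E'
from h import *
s,p,M=cur();print(s['clock'],p,s['width']*92,s['force'])
T=tool(np.radians(-6.4))
delta(p,M,np.array([p[0],p[1],.27]),T)
E
```

```text
5.0167 [ 0.55343039 -0.1237792   0.11166061] 11.99656976248632 [ 1.10000827  0.36347942 -1.0219392 ]
shift [-0.1979 -0.0002 -0.0002] turn [-0.0018 -0.0009  0.001 ] rows>= 3.8
```

Gripped at 12.0 mm, which is the board's thickness. Lift straight out.

Emit:
step_arm(
  rows=[
    [1,-0.02,0,0,0,0,0],
    [1,-0.04,0,0,0,0,0],
    [1,-0.07,0,0,0,0,0],
    [1,-0.11,0,0,0,0,0],
    [1,-0.15,0,0,0,0,0],
    [1,-0.2,0,0,0,0,0],
    [1,-0.2,0,0,0,0,0],
    [1,-0.2,0,0,0,0,0],
    [1,-0.2,0,0,0,0,0],
  ],
)

```text
clock: 5.77
position: [0.5532, -0.1233, 0.271]
ee_rot: [0.089, 1.571, -0.089]
force: [-0.7, 0.6, -2.0]
width: 0.13
```

```bash
python3 - <<'E'
from h import *
s,p,M=cur();print(s['clock'],p,s['width']*92,s['force'])
d=grab('side','s2')
W=cloud(d).reshape(-1,3)
b=W[(W[:,0]>.52)&(W[:,0]<.59)&(W[:,1]>-.19)&(W[:,1]<-.06)&(W[:,2]>.12)&(W[:,2]<.28)]
for z in np.arange(.15,.28,.01):
    q=b[abs(b[:,2]-z)<.005]
    if len(q)>3: print(z.round(3),len(q),q.min(0).round(4),np.median(q,0).round(4),q.max(0).round(4))
print(b[:,2].min())
cv2.imwrite('pics/s2h.png',cv2.resize(d['pixels'][60:340,180:420,::-1],None,fx=2.1,fy=2.1))
E
```

```text
5.7667 [ 0.55317158 -0.12334683  0.27102012] 11.992195224553566 [-0.74486647  0.55788176 -2.02603272]
0.16 6 [ 0.5415 -0.1898  0.1591] [ 0.5449 -0.1894  0.1621] [ 0.5511 -0.1891  0.1638]
0.17 26 [ 0.5418 -0.1739  0.1686] [ 0.5476 -0.1319  0.1733] [ 0.5529 -0.0741  0.1748]
0.18 72 [ 0.5416 -0.1746  0.1753] [ 0.547  -0.142   0.1796] [ 0.5536 -0.0757  0.1849]
0.19 70 [ 0.5412 -0.1763  0.185 ] [ 0.5468 -0.1423  0.1898] [ 0.5538 -0.0788  0.195 ]
0.2 70 [ 0.5411 -0.1757  0.1951] [ 0.5465 -0.1409  0.1996] [ 0.5521 -0.0781  0.2049]
0.21 81 [ 0.541  -0.1759  0.2051] [ 0.5471 -0.1429  0.2094] [ 0.554  -0.0717  0.2149]
0.22 78 [ 0.5412 -0.1763  0.215 ] [ 0.5467 -0.1395  0.2198] [ 0.5531 -0.0729  0.225 ]
0.23 79 [ 0.5404 -0.1761  0.225 ] [ 0.5465 -0.148   0.2302] [ 0.5536 -0.0784  0.2348]
0.24 83 [ 0.5411 -0.1763  0.2357] [ 0.5468 -0.1396  0.2399] [ 0.5529 -0.076   0.2449]
0.25 76 [ 0.5409 -0.1789  0.2453] [ 0.5457 -0.1571  0.2503] [ 0.5544 -0.0773  0.2548]
0.26 60 [ 0.541  -0.1761  0.2551] [ 0.5452 -0.1639  0.26  ] [ 0.5531 -0.112   0.2649]
0.27 54 [ 0.5397 -0.1757  0.2651] [ 0.5448 -0.165   0.2698] [ 0.5527 -0.133   0.2749]
0.28 40 [ 0.5362 -0.1745  0.2751] [ 0.5437 -0.1552  0.2777] [ 0.5537 -0.1338  0.28  ]
0.13680339802903396
```

View pics/s2h.png

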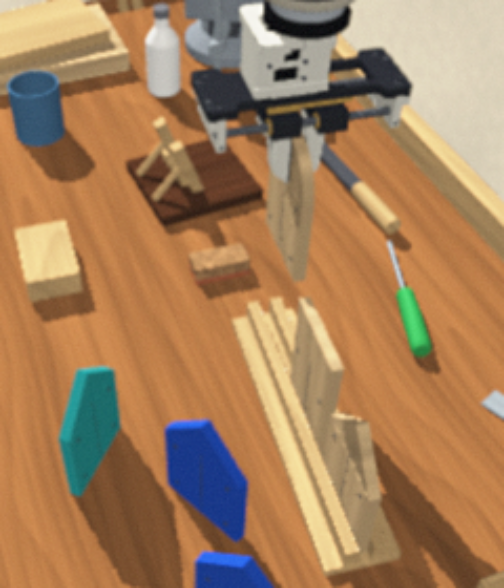

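The former is out with its foot at z≈0.170, and the other two boards are still standing. Next: compute the rack poses.

```bash
cat >> h.py <<'E'
S=np.array([.573,.2285,.018]); YR=np.radians(3.5); TL=np.radians(20)
TT=tool(YR,TL); n=TT[:,2]; u=-TT[:,0]; yv=TT[:,1]
seat=S+.100*u+.006*n-.001*yv
E
python3 - <<'E'
from h import *
s,p,M=cur();print(s['joints'].round(2),n,u,yv,seat)
delta(p,M,seat+.03*n+.08*u,TT)
delta(p,M,seat+.03*n+.02*u,TT)
E
```

```text
[-0.31  0.33  0.58  1.69 -0.19  1.19  0.21] [0.9379399  0.05736686 0.34202014] [-0.34138221 -0.02087983  0.93969262] [-0.06104854  0.9981348   0.        ] [0.54455047 0.22575808 0.11402138]
shift [ 0.0884  0.4325 -0.0583] turn [-0.1648 -0.3356  0.0296] rows>= 8.5
shift [ 0.1588  0.437  -0.0328] turn [-0.1648 -0.3356  0.0296] rows>= 8.9
```

Emit:
step_arm(
  rows=[
    [1,0,0.4325,-0.058,-0.165,-0.336,0.03],
    [1,0,0.4325,-0.058,-0.165,-0.336,0.03],
    [1,0,0.4325,-0.058,-0.165,-0.336,0.03],
    [1,0,0.4325,-0.058,-0.165,-0.336,0.03],
    [1,0,0.4325,-0.058,-0.165,-0.336,0.03],
    [1,0,0.4325,-0.058,-0.165,-0.336,0.03],
    [1,0,0.4325,-0.058,-0.165,-0.336,0.03],
    [1,0,0.4325,-0.058,-0.165,-0.336,0.03],
    [1,0,0.4325,-0.058,-0.165,-0.336,0.03],
    [1,0.04,0.4325,-0.058,-0.165,-0.336,0.03],
    [1,0.088,0.4325,-0.058,-0.165,-0.336,0.03],
    [1,0.088,0.4325,-0.058,-0.165,-0.336,0.03],
  ],
)

```text
clock: 6.82
position: [0.5415, 0.2233, 0.1927]
ee_rot: [-0.045, 1.23, 0.05]
force: [-1.5, -0.6, -2.0]
width: 0.127
```

```bash
python3 - <<'E'
from h import *
s,p,M=cur();print(s['clock'],p,s['joints'].round(2),s['force'],s['width']*92)
delta(p,M,seat+.03*n+.08*u,TT)
delta(p,M,seat+.010*n+.012*u,TT)
E
```

```text
6.8167 [0.54151293 0.22332832 0.19266807] [-0.87  0.25  0.34  2.03  0.15  0.59 -0.6 ] [-1.48548656 -0.62986743 -2.03314212] 11.71735470270515
shift [-0.0063  0.0027  0.0076] turn [ 0.0036 -0.0088  0.0065] rows>= 0.2
shift [ 0.0789  0.0034 -0.0167] turn [ 0.0036 -0.0088  0.0065] rows>= 1.5
```

Emit:
step_arm(
  rows=[
    [1,0.03,0,-0.005,0,0,0],
    [1,0.06,0,-0.015,0,0,0],
    [1,0.085,0,-0.025,0,0,0],
    [1,0.085,0,-0.025,0,0,0],
    [1,0.085,0,-0.025,0,0,0],
    [1,0.085,0,-0.025,0,0,0],
  ],
)

```text
clock: 7.32
position: [0.552, 0.2256, 0.1317]
ee_rot: [-0.037, 1.218, 0.053]
force: [0.3, 0.0, -0.2]
width: 0.129
```

```bash
python3 - <<'E'
from h import *
s,p,M=cur();print(s['clock'],p,s['force'],s['width']*92)
delta(p,M,seat+.010*n+.012*u,TT); delta(p,M,seat,TT)
d=grab('side','s3')
cv2.imwrite('pics/s3h.png',cv2.resize(d['pixels'][60:220,190:350,::-1],None,fx=3.5,fy=3.5))
W=cloud(d).reshape(-1,3)
# board face & edges
L=(W-S)@np.stack([n,yv,u],1)
b=L[(L[:,0]>-.03)&(L[:,0]<.05)&(abs(L[:,1])<.08)&(L[:,2]>-.0)&(L[:,2]<.1)]
for w in np.arange(0.005,.1,.01):
    q=b[abs(b[:,2]-w)<.005]
    if len(q)>5: print(w.round(3),len(q),np.percentile(q,[1,50,99],axis=0).round(4).tolist())
d=grab('wrist','w4')
E
```

```text
7.3167 [0.5520013  0.22562351 0.13165837] [ 0.31591295  0.03049897 -0.22805588] 11.841979661535543
shift [ 0.0025  0.0007 -0.0038] turn [-0.0004  0.0033  0.0001] rows>= 0.1
shift [ 0.0175  0.0007 -0.0163] turn [-0.0004  0.0033  0.0001] rows>= 0.5
0.005 117 [[-0.0297, -0.0763, 0.0001], [-0.02, -0.0466, 0.0057], [0.0018, 0.0649, 0.0097]]
0.015 35 [[-0.0296, -0.0746, 0.0104], [-0.0049, -0.0415, 0.014], [0.0221, 0.0374, 0.0196]]
0.025 52 [[-0.0269, -0.0551, 0.0205], [-0.0074, -0.0383, 0.0262], [0.0239, 0.0373, 0.0299]]
0.035 89 [[-0.0248, -0.0543, 0.0303], [-0.0162, -0.0109, 0.0346], [0.0224, 0.0415, 0.0394]]
0.045 54 [[-0.029, -0.0551, 0.0401], [-0.0069, -0.0346, 0.0467], [0.0224, 0.0394, 0.0498]]
0.055 72 [[-0.0275, -0.056, 0.0501], [-0.0077, -0.0336, 0.0545], [0.0234, 0.0403, 0.0592]]
0.065 54 [[-0.0163, -0.055, 0.0604], [-0.0018, -0.0362, 0.065], [0.0234, 0.0325, 0.0694]]
0.075 51 [[-0.0164, -0.0556, 0.07], [-0.0023, -0.0358, 0.075], [0.0233, 0.0313, 0.0798]]
0.085 83 [[-0.0165, -0.0549, 0.0803], [-0.0057, -0.0309, 0.0866], [0.0225, 0.0402, 0.0898]]
0.095 25 [[-0.014, -0.0541, 0.0901], [0.0119, -0.0508, 0.0934], [0.024, 0.0201, 0.0996]]
```

View pics/s3h.png

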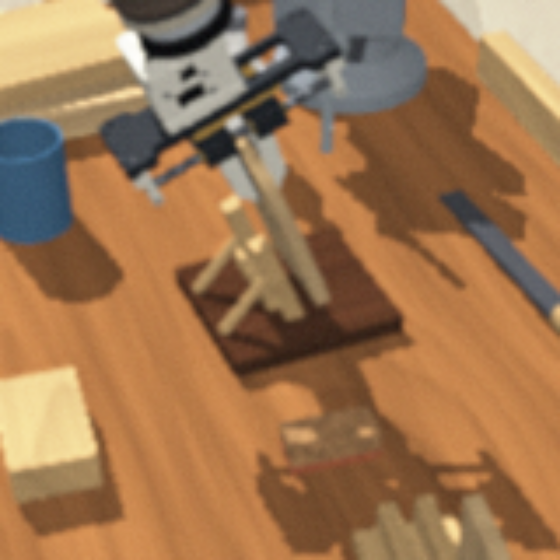

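View pics/w4.png

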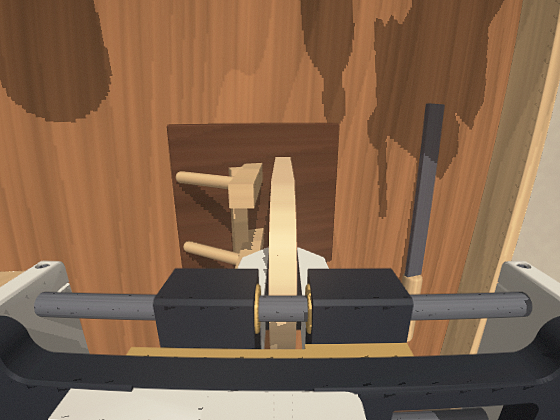

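The board hangs parallel to the posts, about 11–13 mm in front of them and centred within 1 mm (same-camera comparison). Approach the posts first.

Emit:
step_arm(
  rows=[
    [1,0,0,-0.004,0,0,0],
    [1,0,0,-0.008,0,0,0],
    [1,0.002,0,-0.009,0,0,0],
    [1,0.004,0,-0.01,0,0,0],
    [1,0.006,0,-0.01,0,0,0],
    [1,0.008,0,-0.01,0,0,0],
    [1,0.008,0,-0.01,0,0,0],
    [1,0.008,0,-0.01,0,0,0],
  ],
)

```text
clock: 8.08
position: [0.5461, 0.2252, 0.1213]
ee_rot: [-0.038, 1.219, 0.053]
force: [0.1, 0.2, -1.4]
width: 0.129
```

```bash
python3 - <<'E'
from h import *
s,p,M=cur();print(s['clock'],p,s['force'],(s['force']@n,s['force']@u),((p-seat)@n,(p-seat)@u))
delta(p,M,seat,TT)
W=cloud(grab('side','s4')).reshape(-1,3); L=(W-S)@np.stack([n,yv,u],1)
q=L[(abs(L[:,1])<.06)&(L[:,2]>.04)&(L[:,2]<.09)&(L[:,0]<.04)&(L[:,0]>-.04)]
b=q[q[:,1]<-.044];print('edge',np.percentile(b[:,0],[3,97]),q[:,1].min()); b=q[abs(q[:,1]+.036)<.006];print('post',np.percentile(b[:,0],[3,50,97]))
E
```

```text
8.0833 [0.54606472 0.22518073 0.12128763] [ 0.07078742  0.15977691 -1.39176238] (np.float64(-0.400450521675061), np.float64(-1.3353305180837123)) (np.float64(0.0038723646219894813), np.float64(0.006323152838536071))
shift [ 0.0079  0.0008 -0.0049] turn [0.0001 0.0023 0.0005] rows>= 0.2
edge [0.00239251 0.01526307] -0.05680194197025476
post [-0.03597561 -0.0109992   0.00250077]
```

Emit:
step_arm(
  rows=[
    [1,0.002,0,-0.001,0,0,0],
    [1,0.004,0,-0.003,0,0,0],
    [1,0.006,0,-0.004,0,0,0],
    [1,0.006,0,-0.004,0,0,0],
    [1,0.006,0,-0.004,0,0,0],
  ],
)

```text
clock: 8.55
position: [0.5448, 0.2252, 0.1158]
ee_rot: [-0.037, 1.218, 0.053]
force: [1.9, 0.3, -1.8]
width: 0.131
```

```bash
python3 - <<'E'
from h import *
s,p,M=cur();print(s['clock'],p,s['force'],(s['force']@n,s['force']@u),((p-seat)@n,(p-seat)@u))
E
```

```text
8.55 [0.54482066 0.22521734 0.11584386] [ 1.89849169  0.2975521  -1.81463873] (np.float64(1.177097741832268), np.float64(-2.3595267471785375)) (np.float64(0.0008457291289877742), np.float64(0.001631616686735526))
```

Emit:
step_arm(
  rows=[
    [1,0.001,0,-0.001,0,0,0],
    [1,0.002,0,-0.001,0,0,0],
    [1,0.003,0,-0.001,0,0,0],
    [1,0.003,0,-0.001,0,0,0],
    [1,0.003,0,-0.001,0,0,0],
  ],
)

```text
clock: 8.97
position: [0.5454, 0.2255, 0.1137]
ee_rot: [-0.037, 1.217, 0.054]
force: [5.1, 0.4, 0.5]
width: 0.129
```

```bash
python3 - <<'E'
from h import *
s,p,M=cur();print(s['clock'],p,s['force'],(s['force']@n,s['force']@u),((p-seat)@n,(p-seat)@u))
W=cloud(grab('side','s5')).reshape(-1,3); L=(W-S)@np.stack([n,yv,u],1)
q=L[(abs(L[:,1])<.06)&(L[:,2]>.02)&(L[:,2]<.09)&(L[:,0]<.04)&(L[:,0]>-.04)]
for w in [.025,.04,.055,.07,.085]:
    b=q[(q[:,1]<-.044)&(abs(q[:,2]-w)<.007)];print(w,'edge',np.percentile(b[:,0],[3,97]))
E
```

```text
8.9667 [0.54542543 0.22548692 0.11370375] [5.11431021 0.43241251 0.48465971] (np.float64(4.987485160842271), np.float64(-1.2995320550534462)) (np.float64(0.0006964708451740947), np.float64(-0.0005915159441383048))
0.025 edge [-0.00053225  0.0118993 ]
0.04 edge [-0.00044559  0.01099664]
0.055 edge [-1.42026631e-05  1.11122504e-02]
0.07 edge [-0.00074397  0.01189478]
0.085 edge [-0.00072382  0.01148858]
```

The posts are in contact at 5 N; lower until the base is felt.

Emit:
step_arm(
  rows=[
    [1,0.001,0,0,0,0,0],
    [1,0.0015,0,0,0,0,0],
    [1,0.0015,0,0,0,0,0],
    [1,0.0015,0,0,0,0,0],
  ],
)

```text
clock: 9.35
position: [0.5456, 0.2256, 0.1133]
ee_rot: [-0.037, 1.217, 0.054]
force: [-1.8, -0.1, 14.5]
width: 0.133
```

```bash
python3 - <<'E'
from h import *
s,p,M=cur();print(s['clock'],p,s['force'],(s['force']@n,s['force']@u),((p-seat)@n,(p-seat)@u))
E
```

```text
9.35 [0.54561691 0.22564753 0.11327871] [-1.84357104 -0.0515571  14.49910921] (np.float64(3.226870897630839), np.float64(14.255144783141118)) (np.float64(0.0007399054986512457), np.float64(-0.0010596448567175283))
```

Seated: about 14 N on the base, 3 N on the posts. Ease the preload and open a little.

Emit:
step_arm(
  rows=[
    [1,-0.0008,0,0,0,0,0],
    [1,-0.0008,0,0,0,0,0],
    [0.65,-0.0008,0,0,0,0,0],
    [0.55,-0.0008,0,0,0,0,0],
    [0.45,-0.0008,0,0,0,0,0],
    [0.4,-0.0008,0,0,0,0,0],
    [0.4,-0.0008,0,0,0,0,0],
    [0.4,-0.0008,0,0,0,0,0],
  ],
  newtons=10,
)

```text
clock: 10.02
position: [0.5445, 0.225, 0.1124]
ee_rot: [-0.038, 1.22, 0.053]
force: [-0.4, 0.2, -0.3]
width: 0.303
```

```bash
python3 - <<'E'
from h import *
s,p,M=cur();print(s['clock'],p,s['force'],s['width']*92)
d=grab('side','s6')
W=cloud(d).reshape(-1,3); L=(W-S)@np.stack([n,yv,u],1)
q=L[(abs(L[:,1])<.06)&(L[:,2]>.02)&(L[:,2]<.15)&(L[:,0]<.04)&(L[:,0]>-.04)]
for w in [.025,.04,.055,.07,.085]:
    b=q[(q[:,1]<-.044)&(abs(q[:,2]-w)<.007)];print(w,'edge',np.percentile(b[:,0],[3,97]))
cv2.imwrite('pics/s6h.png',cv2.resize(d['pixels'][60:220,190:350,::-1],None,fx=3.5,fy=3.5))
grab('wrist','w6')
E
```

```text
10.0167 [0.54450049 0.22500825 0.11242516] [-0.38369691  0.15875935 -0.27060196] 27.876478983105017
0.025 edge [-0.00055222  0.01145632]
0.04 edge [-0.00070646  0.01168294]
0.055 edge [0.00012159 0.01148372]
0.07 edge [-0.0006113   0.01056511]
0.085 edge [-0.00088642  0.0120459 ]
```

View pics/s6h.png

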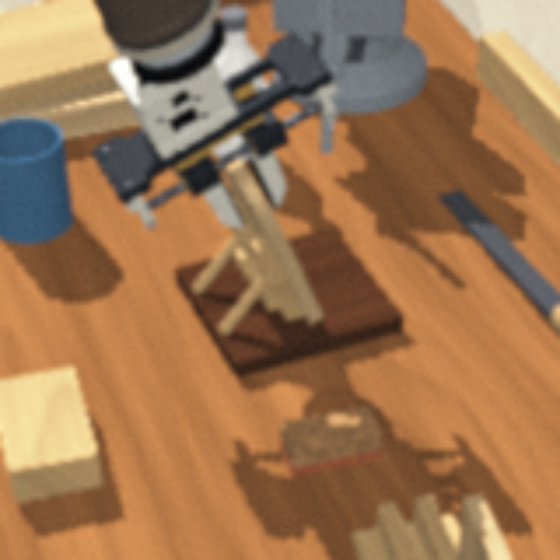

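View pics/w6.png

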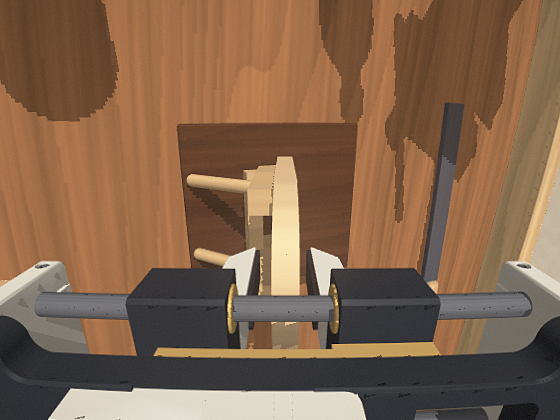

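The board is flat on the posts (back at -0.6±0.4 mm, constant along its length) and the fingers are clear on both sides. Withdraw along the tool axis.

Emit:
step_arm(
  rows=[
    [0.3,-0.01,0,0,0,0,0],
    [0.3,-0.03,0,0,0,0,0],
    [0.3,-0.06,0,0,0,0,0],
    [0.3,-0.1,0,0,0,0,0],
    [0.3,-0.14,0,0,0,0,0],
    [0.3,-0.18,0,0,0,0,0],
    [0.3,-0.22,0,0,0,0,0],
    [0.3,-0.22,0,0,0,0,0],
    [0.3,-0.22,0,0,0,0,0],
    [0.3,-0.22,0,0,0,0,0],
    [0.3,-0.22,0,0,0,0,0],
    [0.3,-0.22,0,0,0,0,0],
  ],
)

```text
clock: 11.12
position: [0.4841, 0.2209, 0.2768]
ee_rot: [-0.039, 1.22, 0.052]
force: [0.4, -0.7, 0.1]
width: 0.35
```

```bash
python3 - <<'E'
from h import *
s,p,M=cur();print(s['clock'],p,s['force'],s['width']*92)
d=grab('side','s7'); cv2.imwrite('pics/s7h.png',cv2.resize(d['pixels'][40:340,180:400,::-1],None,fx=2,fy=2))
dw=grab('wrist','w7')
for nm,d in [('side',d),('wrist',dw),('top',grab('top','t7'))]:
    W=cloud(d).reshape(-1,3); L=(W-S)@np.stack([n,yv,u],1)
    q=L[(abs(L[:,1])<.07)&(L[:,2]>.105)&(L[:,2]<.17)&(L[:,0]<.04)&(L[:,0]>-.04)]
    print(nm,len(q),np.percentile(q,[1,50,99],axis=0).round(4).tolist())
    e=np.array([(y,np.percentile(q[abs(q[:,1]-y)<.002][:,2],97)) for y in np.arange(-.044,.045,.004) if (abs(q[:,1]-y)<.002).sum()>2])
    A=np.c_[e,np.ones(len(e))]; c=np.linalg.lstsq(A,-(e**2).sum(1),rcond=None)[0]; print('arc centre y,u',-c[:2]/2,np.sqrt((c[:2]**2).sum()/4-c[2]))
    for w in [.02,.05,.08,.11]:
        b=L[(L[:,1]<-.044)&(L[:,1]>-.06)&(abs(L[:,2]-w)<.007)&(abs(L[:,0])<.04)]
        if len(b)>5: print(w,np.percentile(b[:,0],[3,97]).round(4))
    pz=W[(abs(L[:,1])<.046)&(L[:,2]>.112)&(L[:,2]<.145)&(abs(L[:,0]-.006)<.02)]
E
```

```text
11.1167 [0.48406456 0.22094011 0.27675163] [ 0.42104861 -0.6582738   0.12247922] 32.20504402192468
side 149 [[-0.0007, -0.052, 0.1062], [0.0037, -0.0271, 0.1346], [0.0114, 0.0389, 0.1499]]
arc centre y,u [-0.0061875   0.10047039] 0.04965018534848441
0.02 [-0.0207  0.0114]
0.05 [-0.0002  0.0108]
0.08 [-0.0004  0.0115]
0.11 [0.     0.0109]
wrist 1033 [[-0.0001, -0.0416, 0.1087], [0.0059, 0.012, 0.1438], [0.0118, 0.0488, 0.1498]]
arc centre y,u [2.87342651e-05 9.84369682e-02] 0.05170881999611927
0.02 [-0.0395 -0.035 ]
top 192 [[0.0007, -0.0511, 0.1068], [0.0091, -0.0198, 0.1407], [0.0133, 0.0135, 0.1535]]
arc centre y,u [-0.00513253  0.10597589] 0.0474284938522855
0.02 [-0.0383  0.0133]
0.05 [0.0044 0.0135]
0.08 [0.0046 0.0136]
0.11 [0.0028 0.0126]
```

View pics/s7h.png

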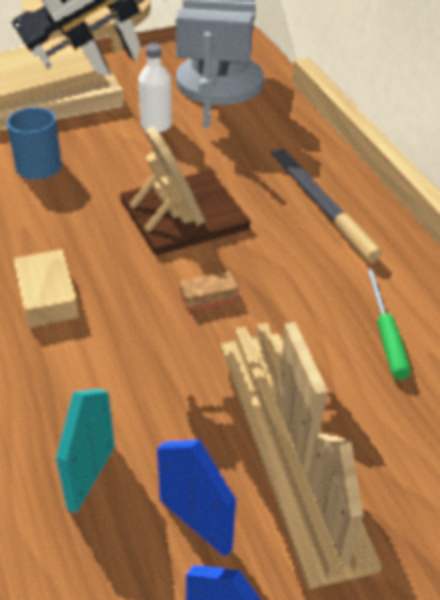

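View pics/w7.png

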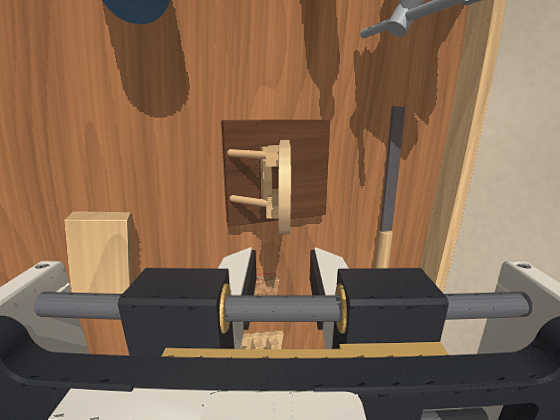

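Emit:
step_arm(
  rows=[
    [0.3,0,0,0,0,0,0],
    [0.3,0,0,0,0,0,0],
    [0.3,0,0,0,0,0,0],
    [0.3,0,0,0,0,0,0],
    [0.3,0,0,0,0,0,0],
    [0.3,0,0,0,0,0,0],
    [0.3,0,0,0,0,0,0],
    [0.3,0,0,0,0,0,0],
    [0.3,0,0,0,0,0,0],
    [0.3,0,0,0,0,0,0],
    [0.3,0,0,0,0,0,0],
    [0.3,0,0,0,0,0,0],
  ],
)

```text
clock: 12.27
position: [0.4844, 0.2215, 0.278]
ee_rot: [-0.037, 1.219, 0.053]
force: [-0.8, 0.2, 0.1]
width: 0.351
```

```bash
python3 - <<'E'
from h import *
def m(d,lab):
    W=cloud(d).reshape(-1,3); L=(W-S)@np.stack([n,yv,u],1)
    q=L[(abs(L[:,1])<.07)&(L[:,2]>.105)&(L[:,2]<.17)&(abs(L[:,0])<.04)]
    print(lab,np.percentile(q,[1,50,99],axis=0).round(4).tolist())
    for w in [.03,.06,.09,.11]:
        b=L[(L[:,1]<-.044)&(L[:,1]>-.06)&(abs(L[:,2]-w)<.007)&(abs(L[:,0])<.02)]
        if len(b)>5: print('  ',w,np.percentile(b[:,0],[3,97]).round(4), b[:,1].min().round(4))
m(load('s7'),'side before');m(grab('side','s8'),'side now');m(load('w7'),'w before');m(grab('wrist','w8'),'w now')
from cell import arm,status
print(status.observe()['clock']); print(arm.sign_off())
E
```

```text
side before [[-0.0007, -0.052, 0.1062], [0.0037, -0.0271, 0.1346], [0.0114, 0.0389, 0.1499]]
   0.03 [-0.0008  0.0118] -0.0547
   0.06 [-0.0009  0.0113] -0.0548
   0.09 [-0.0009  0.0115] -0.0558
   0.11 [0.     0.0109] -0.0526
side now [[-0.0008, -0.0515, 0.1054], [0.0037, -0.0277, 0.134], [0.0115, 0.0345, 0.1502]]
   0.03 [-0.0004  0.0119] -0.0547
   0.06 [-0.0007  0.0104] -0.0559
   0.09 [-0.0008  0.0118] -0.0546
   0.11 [-0.0002  0.0114] -0.0526
w before [[-0.0001, -0.0416, 0.1087], [0.0059, 0.012, 0.1438], [0.0118, 0.0488, 0.1498]]
w now [[0.0005, -0.0441, 0.1096], [0.0058, 0.0119, 0.1433], [0.0119, 0.0487, 0.1494]]
12.3667
the job is handed in; nothing more can be done
None
```

I lifted the round-topped former straight out of the holder and leaned it on the rack's two posts with its foot on the base. I then released it, withdrew the arm and handed the job in at 12.4 s.

**Final checks:**
- **Fit on the posts:** the side camera shows the board's back within 1 mm of the posts' 20° front plane all along its length. The foot was felt on the base before release: about 14 N on the base and 3 N on the posts.
- **Stability:** the board did not move measurably (under about 1 mm) over the second after the arm withdrew, and nothing was touching it.
- **Other boards:** the pointed and square-cornered boards still stand in the holder, and the coloured look-alikes were not touched.

**Disagreements:** the cameras differ on sideways position. Compared within one camera, the wrist and side views put the board about 1 mm off centre. The curve fits on the rounded top gave about 5 to 6 mm off the planned centre in the top and side views, where the arc was only partly visible. I went by the wrist and side-edge readings.

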